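# Click the lagging separator wheel of a sheet feeder up to its pointer

### The arm

A 7-joint arm with a two-finger parallel gripper is mounted at the origin on the work surface. World frame = base frame: x ahead of the robot, y to its left, z up, the work surface at z = 0. Lengths are in m, angles in rad, forces in N, time in s.
With the tool pointing down it reaches from about 0.4 to 0.875 m from the base axis. Payload 19.3 kg.
Tool frame: the origin (TCP) lies midway between the tips of the shut fingers; the grasp point (between the pads) lies 19 mm behind it (bot.pinch_z is the distance from the TCP to the grasp point, in m); z points along the fingers, y is the line along which they close (so a half turn about z gives the same grasp; the last joint's range is limited). The gripper opens to 85 mm and grips with 20 to 120 N. Pads are 22 mm wide; open, the fingers measure 114 mm over their backs; the gripper's body (76 mm by 85 mm) begins 54 mm behind the grasp point. The pads swing forward as they close: fully open they stand 13 mm farther back than shut.
Start: joints at [1.057, 0.521, -0.036, 1.599, 0.021, 1.021, -0.113], TCP at [0.268, -0.564, 0.231] pointing down, gripper open.
Joint ranges: [-2.91, 2.91], [-0.3, 2.13], [-1.5, 1.42], [0.17, 2.43], [-1.26, 4.41], [0.16, 1.93], [-2.52, 2.52]. Speed limits (rad/s): [1.89, 1.89, 2.39, 2.39, 3.01, 3.01, 3.01].

### API

Orientations are given as [roll, pitch, yaw] about the fixed x, y, z axes, in that order (R = Rz(yaw) Ry(pitch) Rx(roll)).
In Python, from workcell import observe, viewer, bot gives the robot as it stands. The module is installed in compiled form; this text tells all that it offers.
- The arm moves only by the tool play_rows, never from a script. Its argument "motion" is a list of rows, each a list of 7 numbers: the shift along the tool's x, y, z in cm, then the turn, a rotation vector about the tool's x, y, z in rad, then the opening, from -1 (shut) to 1 (fully open), so that 0 is half open. A call has exactly 5 rows; each row is the pose to reach, as a shift and turn from the pose commanded when the call began, along the tool's axes at that moment; what a row does not reach only later rows make up. A row lasts 1/10 s, in which the tool goes at most 50 mm and 8.59 degrees, less where a joint would pass 70% of its speed; a pose out of reach is approached as far as the arm can. A call with a gripper value outside its range is refused whole. The fingers move at their own pace and stop on an object; "squeeze" is the grip in N (left out, the last holds). Time passes only in rows, so rows that repeat a pose let the fingers close, or fill a call up. It gives the time, the measured TCP pose, the force, the opening and the grip force at its end, in the units of the state.
- observe(): the state, without advancing time (a new reading comes with each control period).
- viewer.grab_frame(name): name is "side" or "top" or "wrist"; returns (picture, depth): 384x512x3 uint8, red, green, blue; 384x512 float32, m along the optical axis (not along the pixel's ray), 0 where there is no reading.
- viewer.camera_info(name): a dict with "fx", "fy", "cx", "cy" (pixels), "R" (3x3) and "t" (3): a world point X has camera coordinates R X + t. Camera axes: x right, y down, z forward; pixel columns grow to the right and rows downward; lengths in m; the calibration is good to about 2 mm. A picture is of the moment at which its call begins: read the wrist's pose just before it. camera_info takes no time and is no camera call; for the wrist camera it gives the pose at the moment of the call.
- bot.job_done(): hands the job in; it is judged then, once.
The state is a dict: "clock": time; "qpos": joint angles; "qd": joint speeds; "joint_efforts": joint torques, N m; "position": TCP position; "tool_rot": TCP orientation; "force": force on the tool from outside, world axes, zero at the start; "moment": the same for the moment, N m; "grip_width": finger opening in m; "finger_force": force on a finger pad.
Only numpy, scipy, OpenCV 4.12 (cv2) and the standard library are available. Lean on these libraries where they do the work, as an engineer would, in place of code of your own. Each camera call takes 0.05 s, during which the arm holds its last target. There are 200 camera calls.

### The job

The stock on the sheet feeder has been changed, and one of the two separator heads on its cross shaft is not yet set for it: the white line on its star wheel stands a few clicks short of its pointer. With a fingertip, flick that wheel round by the tabs on its edge, clockwise seen from above, until its line clicks in at its own pointer, without ever running past it. Nothing is to be gripped: do not pinch the tabs between the fingers, leave the other wheel at its setting, and leave the bottle, weight and other things where they stand.

Things in the scene. Friction and masses are not known exactly. Their poses are not given: they have to be found in the camera images.
- head_a: Separator head A: aluminium block clamped on the feeder's cross shaft, with star wheel, spring plunger and pointer. Looks like head B; either may be the left one. Origin: on the wheel's vertical axis, 105 mm above the table; x level, from the axis to the pointer, away from the robot within 0.2 rad; z up. Wheel: black, level, 14 mm thick, underside 143 mm and top 157 mm above the table.
- head_b: Separator head B, the same as A with its own wheel and pointer. Both wheels: hub disc 74 mm across, eight straight tabs 7 mm wide, 45 degrees apart, out to 58 mm from the axis. Below the tabs on the robot's side it is free down to the deck, 93 mm lower. Turning clockwise seen from above, the tabs on the robot's side move to the head's +y (left seen from the robot).
- wheel_a (a joint): Wheel A's angle, rad: 0 with its white line at its pointer, negative while short of it; grows clockwise seen from above. One click = 0.785 (8 a turn). At the start 2, 3 or 4 clicks short. A sprung roller holds every click: pushed under half a click it springs back, past half it drops into the next by itself; about 5 N at a tab, no coasting. Stops at -4.24 and 1.88.
- wheel_b (a joint): Wheel B's angle, the same meaning, clicks and stops. At the start it stands at its pointer (0).
- axis_a (a point): Centre of wheel A's top face, on its axis, 157 mm above the table. The frame turns with the wheel: x points out along the tab with the white line, z up. When the wheel rests in a click its tabs stand at 0, 45, 90 ... degrees from the head's x: on the robot's side one tab points straight along the head's -x and the gaps beside it are centred 22.5 degrees to either side.
- axis_b (a point): The same on wheel B.
- turned_a (a point): The same point as axis_a, its frame turned 45 degrees anticlockwise: x points along the tab next to the one with the line.
- turned_b (a point): The same on wheel B.
- line_a (a point): Outer end of the tab that carries wheel A's white line (radial, 44 mm long, 11 mm wide on the hub and 6.5 mm on the tab), 58 mm from the axis, at the top face.
- line_b (a point): The same on wheel B.
- pointer_a (a point): Tip of head A's pointer, a flat steel plate with a pointed end beyond the wheel as the robot sees it, 62.5 mm from the wheel's axis, level with the wheel's top, aiming at the axis. The plate is 24 mm wide, its bracket and plunger reach to 97 mm from the axis.
- pointer_b (a point): The same on head B.
- feeder: Sheet feeder that carries both heads, fixed: 320 mm (x) by 440 mm (y), side plates up to 130 mm above the table, bare metal deck with two black belts at 50 mm, paper pile 10 mm thick on its far half, cross shaft along y at 105 mm over its centre, thinner shaft at its far end; upside-down white bottle, 56 mm across, top at 212 mm, at 90 mm along x and 235 mm along y. Origin: centre of its footprint on the table; x away from the robot.
- oil_bottle: Small white bottle, 34 mm across, 75 mm high, standing on the feeder's deck between the two heads on the robot's side, its top at 125 mm, below the wheels. Origin: centre of its underside.
- weight: Steel paper weight with a small knob, 48 mm across, 42 mm high, on the paper pile between the heads, on the far side. Origin: centre of its underside.
- tape: Roll of brown tape, 90 mm across, 24 mm high, on the table to the right. Origin: centre of its underside.
- screwdriver: Screwdriver lying on the table, on the right, near the robot. Origin: under its middle.
- roller: Spare rubber roller standing on end, 32 mm across, 62 mm high, on the table to the left. Origin: centre of its underside.
- mug: White mug, 80 mm across, 92 mm high, on the table at the far left. Origin: centre of its underside.
- can: Tall can, 66 mm across, 150 mm high, on the table at the far right. Origin: centre of its underside.
- parts_tray: Grey tray with four compartments, 120 by 160 mm, 45 mm high, on the table to the right. Origin: centre of its underside.

How it is judged:
By the outcome, as a careful person would: the job done as asked, in the order asked, and still so for the second after the job is handed in, with the robot touching nothing.
It also fails if it takes over 45 s, if anything falls off the work surface, if the arm or the gripper's body presses on something with over 40 N, if the wrist force passes 120 N, or if a joint passes its speed limit or range.

## Working session

There is one attempt and no reset: what is moved stays moved. The work goes in short steps, Python scripts to look and compute and a tool call to move; the robot and the scene stay as the last step left them, time stands still between calls to the robot, and variables do not carry over. Pictures are saved under pics/ and viewed, at most 10 in all, crops included, and the job is handed in when it is done.

Besides the shell and the picture viewer there is one more tool, called as name([rows], argument=value, ...), one row to a line, values as JSON. play_rows: Moves the arm, as the interface text tells. Its arguments: {"type":"object","properties":{"motion":{"type":"array"},"squeeze":{"type":"number"}},"required":["motion"]}

```bash
mkdir -p pics; cat > h.py <<'E'
from workcell import observe, viewer, bot
import numpy as np, cv2
def grab(n):
    ci=viewer.camera_info(n); p,d=viewer.grab_frame(n); return p,d,ci
def world(ci,u,v,z):
    R=np.array(ci['R']);t=np.array(ci['t'])
    r=R.T@np.array([(u-ci['cx'])/ci['fx'],(v-ci['cy'])/ci['fy'],1]); c=-R.T@t
    return c+r*(z-c[2])/r[2]
def cloud(d,ci):
    v,u=np.indices(d.shape); P=np.stack([(u-ci['cx'])/ci['fx']*d,(v-ci['cy'])/ci['fy']*d,d],-1)
    return (P-np.array(ci['t']))@np.array(ci['R'])
E
python3 - <<'E'
from h import *
for n in ['top','side']:
    p,d,ci=grab(n); np.savez('/tmp/'+n,p=p,d=d,**{k:ci[k] for k in ci})
    cv2.imwrite(f'pics/{n}0.png',cv2.resize(p[:,:,::-1],(800,600)))
    print(n,-np.array(ci['R']).T@ci['t'])
s=observe();print(s)
E
```

```text
top [ 0.2480304  -0.02226672  1.23564638]
side [0.16916584 0.78930755 1.09069282]
{'clock': 0.1, 'qpos': array([ 1.05679064,  0.52199225, -0.0363216 ,  1.59992935,  0.02120134,
        1.02107482, -0.11276958]), 'qd': array([-0.00083619, -0.00093875, -0.00053461, -0.00235005,  0.00072602,
        0.00053989,  0.00084173]), 'joint_efforts': array([ 2.41917922e-03, -9.28490710e+01,  1.98260486e+00, -3.70536304e+01,
        1.79498788e-02,  5.30548146e-03, -1.81652445e-05]), 'position': array([ 0.26820608, -0.56420844,  0.23076751]), 'tool_rot': array([-3.14057652e+00,  7.36519051e-05,  4.43820414e-01]), 'force': array([-0.80522898, -0.66259058,  0.41107253]), 'moment': array([-0.04508608,  0.07349415,  0.00403422]), 'finger_force': 0.0, 'grip_width': 0.08563978931551051}
```

View pics/top0.png

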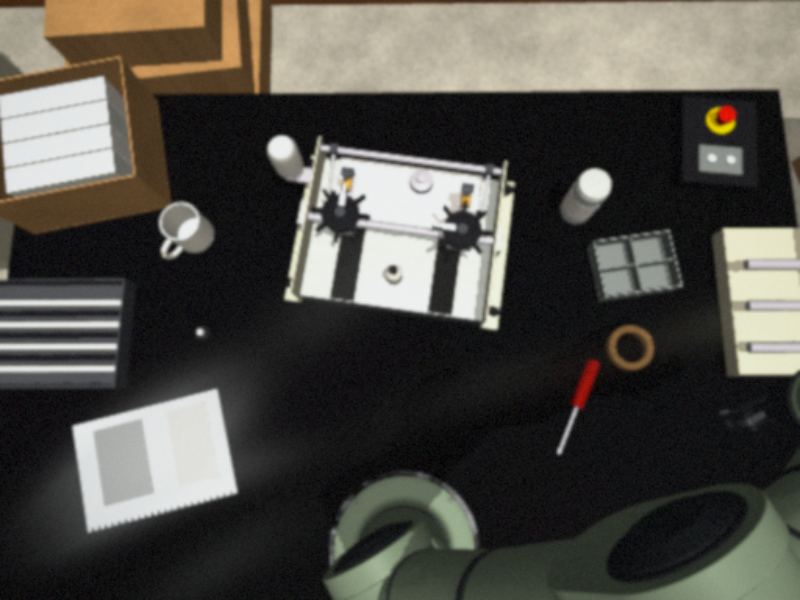

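The top view shows the feeder turned slightly, with the left wheel at about (340,213) and the right at (463,230), both in 800 px coordinates. I'll zoom in to find the white lines.

```bash
python3 - <<'E'
from h import *
z=np.load('/tmp/top.npz');p=z['p'];d=z['d']
c=p[95:190,185:335,::-1];cv2.imwrite('pics/c.png',cv2.resize(c,(800,507),interpolation=cv2.INTER_CUBIC))
P=cloud(d,z)
for u,v in [(340,213),(463,230)]:
    u*=.64;v*=.64;print(world(z,u,v,.157))
m=(P[...,2]>.147)&(P[...,2]<.167)
for lo,hi in [(190,245),(270,330)]:
    mm=m.copy();mm[:,:lo]=0;mm[:,hi:]=0;mm[:105]=0;mm[170:]=0
    q=P[mm];print(len(q),q.mean(0),q.min(0),q.max(0))
E
```

```text
[0.62901167 0.11680315 0.157     ]
[ 0.59388774 -0.11561189  0.157     ]
716 [0.63922898 0.11801537 0.15717197] [0.57640205 0.06228366 0.14706654] [0.73109252 0.20298647 0.16404638]
710 [ 0.60457764 -0.1125476   0.15726198] [ 0.54141322 -0.16779398  0.14714346] [ 0.6898543  -0.05589126  0.16433742]
```

View pics/c.png

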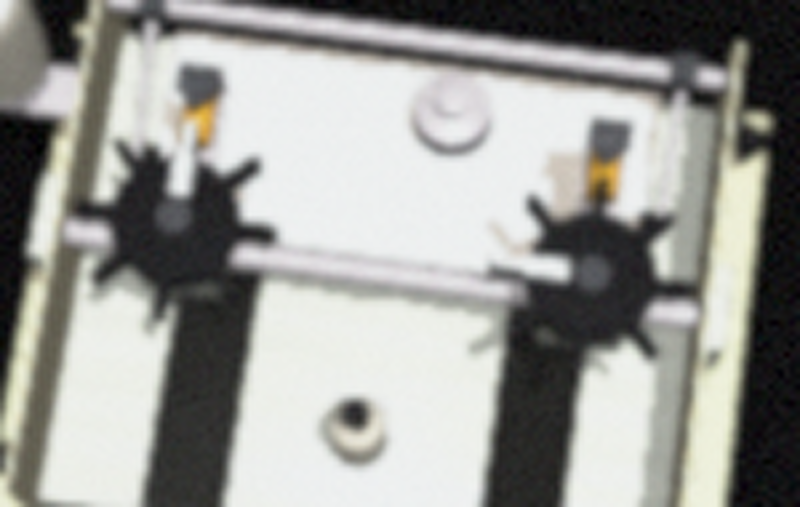

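```bash
cat >> h.py <<'E'
from scipy.spatial.transform import Rotation as Ro
def rel(target_pos,yaw,s=None):
    s=s or observe(); R=Ro.from_euler('xyz',s['tool_rot'])
    T=Ro.from_euler('xyz',[np.pi,0,yaw])
    return (R.inv().apply(np.array(target_pos)-s['position'])*100).round(2),(R.inv()*T).as_rotvec().round(3)
E
python3 - <<'E'
from h import *
ci=viewer.camera_info('wrist');R=np.array(ci['R']);c=-R.T@ci['t']
s=observe();T=Ro.from_euler('xyz',s['tool_rot'])
print('cam in tool',T.inv().apply(c-s['position']),T.inv().apply(R[2]),ci['fx'])
for y in (np.pi/2,-np.pi/2): print(rel([.47,-.12,.33],y))
E
```

```text
cam in tool [ 0.07966445 -0.00074343 -0.14286887] [-3.06873059e-01 -1.96335789e-04  9.51750433e-01] 293.78085649275624
(array([ 37.3 , -31.46,  -9.89]), array([-1.000e-03, -1.000e-03, -1.127e+00]))
(array([ 37.3 , -31.46,  -9.89]), array([-1.000e-03,  1.000e-03,  2.015e+00]))
```

play_rows([
  [3.7, -3.1, -2, 0, 0, -0.11, -1],
  [7.4, -6.2, -4, 0, 0, -0.22, -1],
  [11.1, -9.3, -6, 0, 0, -0.33, -1],
  [14.8, -12.4, -8, 0, 0, -0.44, -1],
  [18.5, -15.5, -9.9, 0, 0, -0.55, -1],
])

```text
clock: 0.6
position: [0.365, -0.3524, 0.327]
tool_rot: [-3.141, 0.0, 0.998]
force: [1.1, -0.1, 0.5]
grip_width: 0.0123
finger_force: 0.0
```

```bash
python3 - <<'E'
from h import *
s=observe();print(s['position'],s['tool_rot'],s['qpos'],s['grip_width']);print(rel([.47,-.12,.33],np.pi/2))
E
```

```text
[ 0.3649779  -0.35238171  0.32696736] [-3.14143125e+00  2.91989371e-04  9.98266016e-01] [ 0.84239041  0.24435644 -0.2348916   1.76876919  0.06245752  1.13581917
  0.01534767] 0.012292175060185305
(array([25.22, -3.76, -0.31]), array([-0.   ,  0.   , -0.573]))
```

play_rows([
  [5, -0.7, 0, 0, 0, -0.115, -1],
  [10, -1.5, 0, 0, 0, -0.23, -1],
  [15, -2.2, 0, 0, 0, -0.345, -1],
  [20, -3, 0, 0, 0, -0.46, -1],
  [25.2, -3.8, 0, 0, 0, -0.573, -1],
])

```text
clock: 1.1
position: [0.4685, -0.1248, 0.3264]
tool_rot: [3.142, 0.0, 1.571]
force: [0.9, -0.9, -0.3]
grip_width: 0.0
finger_force: 0.0
```

```bash
python3 - <<'E'
from h import *
p,d,ci=grab('wrist'); np.savez('/tmp/w1',p=p,d=d,**ci)
s=observe();print(s['position'],s['tool_rot'],s['qpos'],s['grip_width'])
cv2.imwrite('pics/w1.png',cv2.resize(p[:,:,::-1],(800,600)))
E
```

```text
[ 0.47142    -0.11705953  0.3266346 ] [ 3.13968996e+00 -2.76441407e-03  1.58668285e+00] [ 0.53125733  0.22627662 -0.48770237  1.80982261  0.11320322  1.13188973
  0.02195341] 8.992639851304024e-05
```

View pics/w1.png

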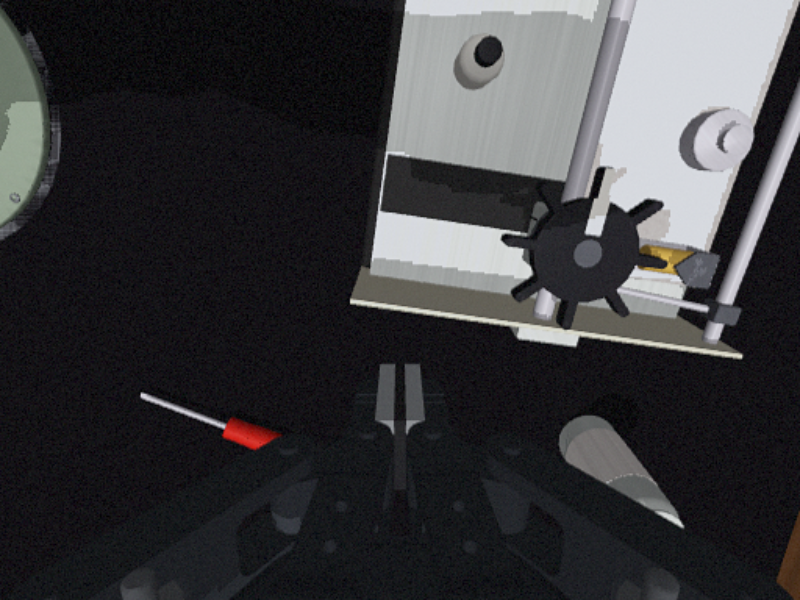

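The wrist view shows the right wheel centred at (588,253), with its white line at the tab (603,175) and the pointer on the right at about (650,258). The line is 90° short, which is 2 clicks. Next I'll fit the centre and the tab phase.

```bash
cat >> h.py <<'E'
from scipy.optimize import minimize
def fit(p,d,ci,c0):
    P=cloud(d,ci); g=p.max(-1)
    m=(d>0)&(abs(P[...,2]-.157)<.006)&(np.hypot(P[...,0]-c0[0],P[...,1]-c0[1])<.075)
    q=P[m][:,:2]
    gx=np.arange(-.07,.0701,.001);X,Y=np.meshgrid(gx,gx)
    # template score: points inside star minus outside
    def cost(v):
        a=q-v[:2];r=np.hypot(*a.T);th=np.arctan2(a[:,1],a[:,0])-v[2]
        k=(th+np.pi/8)%(np.pi/4)-np.pi/8
        ex=np.where(r<.037,0,np.maximum(np.abs(r*np.sin(k))-.0035,0)); ex=np.maximum(ex,np.maximum(r-.058,0)); ex=np.minimum(ex,.006)
        return (ex**2).mean()*1e6
    best=min((minimize(cost,[c0[0],c0[1],a],method='Nelder-Mead',options=dict(xatol=1e-5,fatol=1e-6,initial_simplex=[[c0[0],c0[1],a],[c0[0]+.006,c0[1],a],[c0[0],c0[1]+.006,a],[c0[0],c0[1],a+.1]])) for a in np.arange(-.35,.4,.1)),key=lambda r:r.fun)
    return best.x,best.fun,len(q),np.median(P[m][:,2])
E
python3 - <<'E'
from h import *
z=np.load('/tmp/w1.npz');ci={k:z[k] for k in('R','t','fx','fy','cx','cy')}
c=world(ci,588*.64,253*.64,.157);print(c)
print(fit(z['p'],z['d'],ci,c))
for n,u,v in [('line',604,172),('left',505,238),('ll',517,297),('b',566,326),('ptr',640,257),('fingertip',400,365)]:
    w=world(ci,u*.64,v*.64,.157);print(n,w[:2],np.hypot(*(w-c)[:2]),np.degrees(np.arctan2(*(w-c)[[1,0]])))
z=np.load('/tmp/top.npz')
print(fit(z['p'],z['d'],z,[.594,-.116]),fit(z['p'],z['d'],z,[.629,.117]))
E
```

```text
[ 0.59986852 -0.11312323  0.157     ]
(array([ 0.59842941, -0.11208731,  0.63687132]), np.float64(1.3419533592449289), 5003, np.float64(0.1572230226077649))
line [ 0.60356064 -0.0589636 ] 0.05428532736021961 86.10011188930632
left [ 0.54163739 -0.10261745] 0.059171232513020054 169.77299311949872
ll [ 0.55319051 -0.14510444] 0.05658298488460365 -145.58319149842754
b [ 0.59064773 -0.16732152] 0.05497706767411358 -99.65531186755553
ptr [ 0.63634394 -0.11597157] 0.036586472189070296 -4.465131303041118
fingertip [ 0.46963646 -0.19861143] 0.15578389387964586 -146.7179123058359
(array([ 0.59928637, -0.1120319 ,  0.64264078]), np.float64(0.4882105836056042), 630, np.float64(0.1575644956856789)) (array([ 0.63347044,  0.11897465, -0.15050434]), np.float64(0.6579991043306825), 632, np.float64(0.157561401504522))
```

```bash
cat >> h.py <<'E'
C=np.array([.599,-.112]);PSI=-.148
def pose(r,deg,z=.137):
    a=PSI+np.pi-np.radians(deg); return [*(C+r*np.array([np.cos(a),np.sin(a)])),z],np.pi/2+PSI-np.radians(deg)
E
python3 - <<'E'
from h import *
print(pose(.11,-22.5),rel(*pose(.11,-22.5)))
E
```

```text
([np.float64(0.4922768702246608), np.float64(-0.13864908199087023), 0.137], np.float64(1.8154954084936208)) (array([-2.24,  2.02, 18.96]), array([ 0.002, -0.003, -0.229]))
```

play_rows([
  [-0.5, 0.4, 4, 0, 0, -0.05, -1],
  [-1, 0.8, 8, 0, 0, -0.1, -1],
  [-1.5, 1.2, 12, 0, 0, -0.15, -1],
  [-2, 1.7, 16, 0, 0, -0.2, -1],
  [-2.2, 2, 18.9, 0, 0, -0.23, -1],
])

```text
clock: 1.65
position: [0.4875, -0.149, 0.1348]
tool_rot: [-3.14, -0.001, 1.798]
force: [0.3, -0.1, -1.1]
grip_width: -0.0
finger_force: 0.0
```

```bash
python3 - <<'E'
from h import *
p,d,ci=grab('wrist');print(fit(p,d,ci,C))
s=observe();print(s['position'],s['tool_rot'][2],s['force'])
print(rel(*pose(.057,-22.5)))
cv2.imwrite('pics/w2.png',cv2.resize(p[:,:,::-1],(800,600)))
E
```

```text
(array([ 0.5974362 , -0.11251494,  0.63669931]), np.float64(0.012373157843787577), 14226, np.float64(0.1570969365514614))
[ 0.48620101 -0.14878033  0.13145273] 1.7997917401192407 [-2.90584183  0.98252143 -7.13215716]
(array([ 0.93,  6.12, -0.58]), array([-0.005, -0.003, -0.016]))
```

View pics/w2.png

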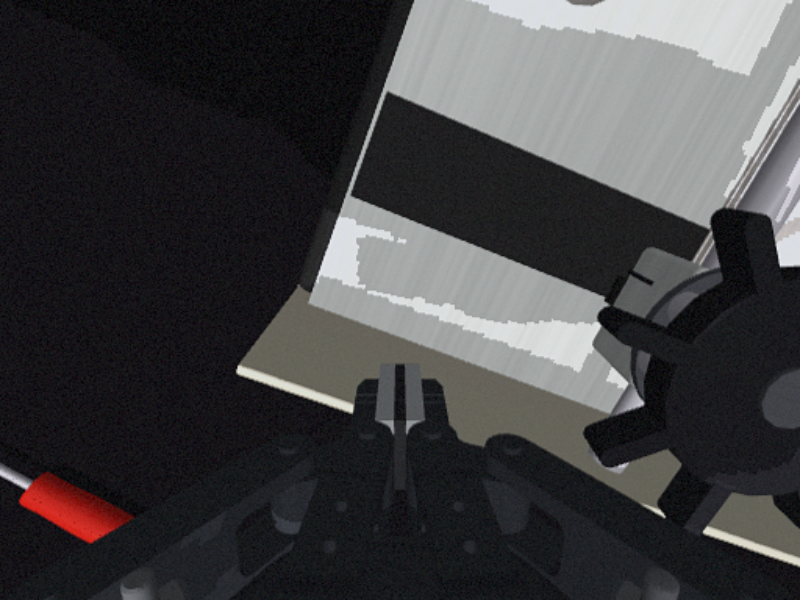

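The left tab and the gap below it are clear in the image. The side plate runs close to the finger, so I'll measure it and recheck the settled state.

```bash
python3 - <<'E'
from h import *
p,d,ci=grab('wrist');s=observe();print(s['position'],s['tool_rot'],s['force'],s['clock'])
x,f,n,_=fit(p,d,ci,C);print(x,f)
z=np.load('/tmp/w1.npz');P=cloud(z['d'],z);m=(z['d']>0)&(abs(P[...,2]-.129)<.005)&(P[...,1]<-.12)&(P[...,0]>.4)&(P[...,0]<.62)
q=P[m]
for x0 in np.arange(.42,.62,.02):
    a=q[abs(q[:,0]-x0)<.01]
    if len(a)>5: print(x0,len(a),np.percentile(a[:,1],[5,50,95]).round(3))
E
```

```text
[ 0.48645081 -0.14853341  0.1341169 ] [-3.13673898 -0.00316968  1.79725821] [-0.62714476 -0.1630023   0.41929668] 1.75
[ 0.59752151 -0.11264299 -0.1508877 ] 0.011185789005629897
0.44 71 [-0.16  -0.157 -0.155]
0.46 76 [-0.163 -0.16  -0.158]
0.48000000000000004 71 [-0.165 -0.163 -0.161]
0.5 73 [-0.168 -0.166 -0.163]
0.52 73 [-0.172 -0.169 -0.167]
0.54 71 [-0.174 -0.172 -0.17 ]
0.56 123 [-0.187 -0.177 -0.173]
0.5800000000000001 187 [-0.189 -0.182 -0.176]
0.6000000000000001 175 [-0.193 -0.186 -0.179]
```

```bash
sed -i 's/^C=.*/C=np.array([.5975,-.1126]);PSI=-.150/; s/z=.137/z=.140/' h.py; cat >> h.py <<'E'
def where():
    s=observe();v=s['position'][:2]-C
    return 'r %.4f deg %.1f yawerr %.3f z %.4f'%(np.hypot(*v),-np.degrees((np.arctan2(v[1],v[0])-PSI)%(2*np.pi)-np.pi),s['tool_rot'][2]-(np.pi/2+PSI),s['position'][2]),s['force'].round(1),s['clock']
E
python3 - <<'E'
from h import *
print(where());print(rel(*pose(.08,-22.5)));print(rel(*pose(.057,-22.5)))
E
```

```text
('r 0.1167 deg -26.5 yawerr 0.376 z 0.1341', array([-0.6, -0.2,  0.4]), 1.75)
(array([ 0.88,  3.63, -0.6 ]), array([-0.005, -0.003, -0.016]))
(array([ 0.92,  5.93, -0.61]), array([-0.005, -0.003, -0.016]))
```

play_rows([
  [0.5, 1.2, -0.6, -0.005, -0.003, -0.015, -1],
  [0.9, 2.4, -0.6, -0.005, -0.003, -0.015, -1],
  [0.9, 3.6, -0.6, -0.005, -0.003, -0.015, -1],
  [0.9, 4.8, -0.6, -0.005, -0.003, -0.015, -1],
  [0.9, 5.8, -0.6, -0.005, -0.003, -0.015, -1],
])

```text
clock: 2.25
position: [0.5441, -0.1267, 0.1438]
tool_rot: [3.136, 0.003, 1.812]
force: [0.9, 0.5, -0.5]
grip_width: -0.0002
finger_force: 0.0
```

```bash
python3 - <<'E'
from h import *
p,d,ci=grab('wrist');print(where());print(fit(p,d,ci,C))
for a in range(-18,28,5): print(a,*rel(*pose(.057,a)))
cv2.imwrite('pics/w3.png',cv2.resize(p[:,:,::-1],(800,600)))
E
```

```text
('r 0.0540 deg -23.1 yawerr 0.392 z 0.1437', array([ 0.4,  2.1, -0.1]), 2.3)
(array([ 0.59819722, -0.11251111, -0.09358581]), np.float64(2.196204065558292), 18052, np.float64(0.1572619173829064))
-18 [ 0.51 -0.28  0.36] [0.007 0.003 0.077]
-13 [ 1.   -0.22  0.36] [0.007 0.003 0.165]
-8 [ 1.49 -0.12  0.36] [0.007 0.002 0.252]
-3 [1.96 0.03 0.36] [0.007 0.002 0.339]
2 [2.43 0.21 0.36] [0.007 0.002 0.427]
7 [2.87 0.44 0.36] [0.007 0.001 0.514]
12 [3.29 0.7  0.36] [0.007 0.001 0.601]
17 [3.69 1.   0.36] [0.007 0.001 0.688]
22 [4.06 1.33 0.36] [0.007 0.    0.776]
27 [4.4  1.69 0.36] [0.007 0.    0.863]
```

View pics/w3.png

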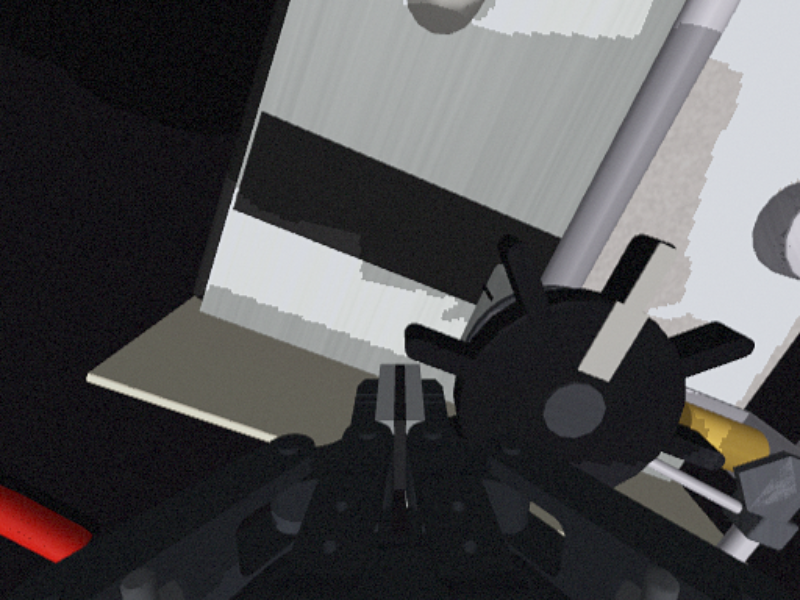

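The shut fingertip sits in the gap just behind the tab at about (430,345), clear of the hub. Now I'll sweep clockwise along the arc.

play_rows([
  [0.5, -0.2, 0.2, 0.005, 0.002, 0.08, -1],
  [1.0, -0.2, 0.2, 0.005, 0.002, 0.165, -1],
  [1.5, -0.1, 0.2, 0.005, 0.002, 0.25, -1],
  [2.0, 0, 0.2, 0.005, 0.002, 0.34, -1],
  [2.4, 0.2, 0.2, 0.005, 0.002, 0.425, -1],
])

```text
clock: 2.8
position: [0.5387, -0.1037, 0.1411]
tool_rot: [-3.141, 0.0, 1.382]
force: [-2.5, -1.7, -0.5]
grip_width: -0.0001
finger_force: 1.2
```

```bash
python3 - <<'E'
from h import *
print(where())
for a in (7,12,17,22,24): print(a,*rel(*pose(.057,a)))
E
```

```text
('r 0.0595 deg 0.0 yawerr -0.039 z 0.1411', array([-2.5, -1.7, -0.5]), 2.8)
7 [0.7  0.26 0.11] [-0.     0.     0.084]
12 [1.2  0.33 0.11] [-0.     0.     0.171]
17 [1.68 0.43 0.11] [-0.     0.     0.258]
22 [2.16 0.58 0.11] [-0.     0.     0.345]
24 [2.34 0.65 0.11] [-0.    0.    0.38]
```

play_rows([
  [0.5, 0.2, 0, 0, 0, 0.08, -1],
  [1.0, 0.2, 0, 0, 0, 0.16, -1],
  [1.4, 0.3, 0, 0, 0, 0.23, -1],
  [1.8, 0.4, 0, 0, 0, 0.3, -1],
  [2.1, 0.5, 0, 0, 0, 0.345, -1],
])

```text
clock: 3.3
position: [0.5479, -0.0833, 0.1413]
tool_rot: [3.141, -0.0, 1.039]
force: [0.4, -0.1, -0.0]
grip_width: -0.0002
finger_force: 0.0
```

```bash
python3 - <<'E'
from h import *
p,d,ci=grab('wrist');print(where());print(fit(p,d,ci,C))
print(rel(*pose(.057,22.5)));print(rel(*pose(.10,22.5)))
cv2.imwrite('pics/w4.png',cv2.resize(p[:,:,::-1],(800,600)))
E
```

```text
('r 0.0577 deg 22.5 yawerr -0.383 z 0.1412', array([ 0.2,  1.5, -0.6]), 3.35)
(array([ 0.59897683, -0.11178887, -0.14714332]), np.float64(1.4576036529990057), 18160, np.float64(0.1572446194836803))
(array([-0.  ,  0.07,  0.12]), array([ 0.   , -0.001,  0.009]))
(array([ 0.04, -4.23,  0.12]), array([ 0.   , -0.001,  0.009]))
```

View pics/w4.png

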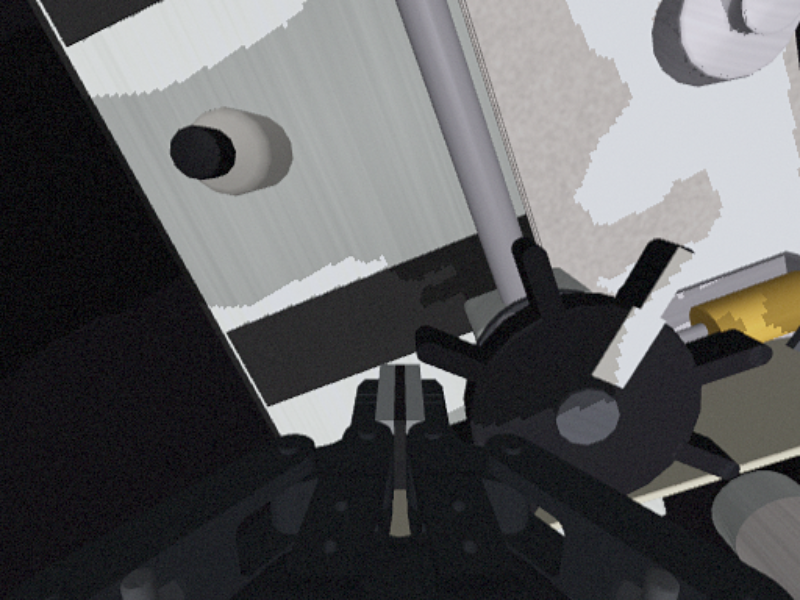

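The wheel went exactly one click and sits in its detent, with the line one tab short of the pointer. I'll withdraw radially and return to the starting side.

play_rows([
  [0, -1.2, 0, 0, 0, 0, -1],
  [0, -2.4, 0, 0, 0, 0, -1],
  [0, -3.6, 0, 0, 0, 0, -1],
  [0, -4.4, 0, 0, 0, 0, -1],
  [0, -4.4, 0, 0, 0, 0, -1],
])

```text
clock: 3.85
position: [0.5088, -0.0608, 0.1415]
tool_rot: [3.141, -0.0, 1.043]
force: [-0.1, -0.1, 0.2]
grip_width: 0.0002
finger_force: 0.0
```

```bash
python3 - <<'E'
from h import *
print(where());print(rel(*pose(.10,0)),rel(*pose(.10,-22.5)))
E
```

```text
('r 0.1027 deg 21.7 yawerr -0.378 z 0.1415', array([-0.1, -0.1,  0.2]), 3.85)
(array([-3.7 ,  0.98,  0.14]), array([ 0.   , -0.   , -0.378])) (array([-6.97,  3.1 ,  0.14]), array([ 0.   , -0.   , -0.771]))
```

play_rows([
  [-1, -0.1, 0, 0, 0, -0.12, -1],
  [-2, 0.2, 0, 0, 0, -0.24, -1],
  [-3.3, 0.6, 0, 0, 0, -0.36, -1],
  [-4.6, 1.3, 0, 0, 0, -0.48, -1],
  [-5.6, 2, 0, 0, 0, -0.6, -1],
])

```text
clock: 4.35
position: [0.4988, -0.1208, 0.1413]
tool_rot: [3.141, 0.0, 1.646]
force: [1.2, 0.1, 0.4]
grip_width: 0.0001
finger_force: 0.0
```

```bash
python3 - <<'E'
from h import *
print(where());print(rel(*pose(.10,-22.5)),rel(*pose(.057,-22.5)))
E
```

```text
('r 0.0991 deg -13.4 yawerr 0.225 z 0.1413', array([1.2, 0.1, 0.4]), 4.35)
(array([-1.59,  0.05,  0.13]), array([ 0.001,  0.   , -0.167])) (array([-0.87,  4.29,  0.14]), array([ 0.001,  0.   , -0.167]))
```

play_rows([
  [-0.8, 0, 0, 0, 0, -0.08, -1],
  [-1.6, 0, 0, 0, 0, -0.165, -1],
  [-1.5, 0.5, 0, 0, 0, -0.165, -1],
  [-1.5, 0.5, 0, 0, 0, -0.165, -1],
  [-1.5, 0.5, 0, 0, 0, -0.165, -1],
])

```text
clock: 4.85
position: [0.505, -0.1338, 0.1412]
tool_rot: [3.141, -0.0, 1.805]
force: [-0.1, 0.6, -0.3]
grip_width: 0.0002
finger_force: 0.0
```

```bash
python3 - <<'E'
from h import *
print(where());print(rel(*pose(.10,-22.5)),rel(*pose(.057,-22.5)))
E
```

```text
('r 0.0949 deg -21.5 yawerr 0.385 z 0.1412', array([-0.1,  0.6, -0.3]), 4.85)
(array([-0.17, -0.51,  0.12]), array([ 0.001, -0.   , -0.008])) (array([-0.13,  3.79,  0.12]), array([ 0.001, -0.   , -0.008]))
```

play_rows([
  [-0.1, 1, 0, 0, 0, -0.01, -1],
  [-0.1, 2, 0, 0, 0, -0.01, -1],
  [-0.1, 3, 0, 0, 0, -0.01, -1],
  [-0.1, 3.8, 0, 0, 0, -0.01, -1],
  [-0.1, 3.8, 0, 0, 0, -0.01, -1],
])

```text
clock: 5.35
position: [0.5431, -0.1257, 0.1411]
tool_rot: [3.141, -0.0, 1.817]
force: [-0.5, 0.9, 0.2]
grip_width: -0.0
finger_force: 0.0
```

```bash
python3 - <<'E'
from h import *
print(where())
for a in (-18,-13,-8,-3,0,2): print(a,*rel(*pose(.057,a)))
E
```

```text
('r 0.0560 deg -22.2 yawerr 0.397 z 0.1411', array([-0.5,  0.9,  0.2]), 5.35)
-18 [ 0.41 -0.08  0.11] [ 0.001 -0.     0.082]
-13 [ 0.91 -0.02  0.11] [ 0.001 -0.     0.17 ]
-8 [1.39 0.09 0.11] [ 0.001 -0.     0.257]
-3 [1.87 0.23 0.11] [ 0.001 -0.     0.344]
0 [2.15 0.34 0.11] [ 0.001 -0.001  0.397]
2 [2.33 0.42 0.11] [ 0.001 -0.001  0.432]
```

play_rows([
  [0.4, -0.1, 0, 0, 0, 0.08, -1],
  [0.9, 0, 0, 0, 0, 0.17, -1],
  [1.4, 0.1, 0, 0, 0, 0.255, -1],
  [1.9, 0.2, 0, 0, 0, 0.345, -1],
  [2.3, 0.4, 0, 0, 0, 0.43, -1],
])

```text
clock: 5.85
position: [0.5396, -0.1036, 0.1411]
tool_rot: [-3.141, 0.001, 1.382]
force: [-2.0, -2.0, -1.1]
grip_width: -0.0002
finger_force: 1.2
```

```bash
python3 - <<'E'
from h import *
print(where())
for a in (7,12,17,22,24): print(a,*rel(*pose(.057,a)))
E
```

```text
('r 0.0586 deg 0.3 yawerr -0.038 z 0.1411', array([-2. , -2. , -1.1]), 5.85)
7 [0.67 0.18 0.11] [-0.     0.001  0.084]
12 [1.17 0.24 0.11] [-0.     0.001  0.171]
17 [1.65 0.35 0.11] [-0.     0.001  0.258]
22 [2.13 0.49 0.11] [-0.     0.001  0.346]
24 [2.31 0.56 0.11] [-0.     0.001  0.381]
```

Same state as in the first flick, so I'll use the same second half.

play_rows([
  [0.5, 0.15, 0, 0, 0, 0.08, -1],
  [1.0, 0.2, 0, 0, 0, 0.16, -1],
  [1.4, 0.3, 0, 0, 0, 0.23, -1],
  [1.8, 0.4, 0, 0, 0, 0.3, -1],
  [2.1, 0.45, 0, 0, 0, 0.345, -1],
])

```text
clock: 6.35
position: [0.5484, -0.0831, 0.1412]
tool_rot: [3.141, -0.0, 1.039]
force: [0.7, 0.2, -0.7]
grip_width: -0.0001
finger_force: 0.0
```

```bash
python3 - <<'E'
from h import *
p,d,ci=grab('wrist');print(where());print(fit(p,d,ci,C)[:2])
print(rel(*pose(.12,22.5,.16)))
E
```

```text
('r 0.0574 deg 22.9 yawerr -0.384 z 0.1412', array([ 0.2,  2.2, -1.1]), 6.4)
(array([ 0.59851429, -0.1123009 , -0.09366045]), np.float64(1.4534186921884595))
(array([ 0.02, -6.26, -1.88]), array([ 0.   , -0.001,  0.009]))
```

play_rows([
  [0, -1.2, 0, 0, 0, 0, -1],
  [0, -2.4, 0, 0, 0, 0, -1],
  [0, -3.6, 0, 0, 0, 0, -1],
  [0, -5, -0.8, 0, 0, 0, -1],
  [0, -6.3, -2, 0, 0, 0, -1],
])

```text
clock: 6.9
position: [0.4925, -0.0509, 0.1615]
tool_rot: [-3.141, 0.0, 1.042]
force: [0.2, -0.1, 0.4]
grip_width: 0.0003
finger_force: 0.0
```

play_rows([
  [0, -1, -3, 0, 0, 0, -1],
  [0, -2, -6, 0, 0, 0, -1],
  [0, -3, -9, 0, 0, 0, -1],
  [0, -3, -9, 0, 0, 0, -1],
  [0, -3, -9, 0, 0, 0, -1],
])

```text
clock: 7.4
position: [0.4678, -0.0363, 0.252]
tool_rot: [3.139, -0.001, 1.042]
force: [-0.2, -0.6, -0.2]
grip_width: -0.0
finger_force: 0.0
```

```bash
python3 - <<'E'
from h import *
p,d,ci=grab('wrist');print(where());print(fit(p,d,ci,C)[:2])
t,dt,cj=grab('top');print(fit(t,dt,cj,C)[:2],fit(t,dt,cj,[.6335,.119])[:2])
a=cv2.resize(p[:,:,::-1],(560,420));b=cv2.resize(t[95:190,185:335,::-1],(560,180*2))[:180*2]
cv2.imwrite('pics/w5.png',cv2.resize(np.vstack([a,b]),(430,600)))
E
```

```text
('r 0.1506 deg 21.8 yawerr -0.379 z 0.2512', array([-1.2, -0.2, -1.2]), 7.45)
(array([ 0.5984875 , -0.11195979, -0.14689446]), np.float64(0.11885882617902856))
(array([ 0.61283333, -0.14593333,  0.63888889]), np.float64(0.0)) (array([0.63253211, 0.11934167, 0.63523427]), np.float64(1.0037018634380057))
```

View pics/w5.png

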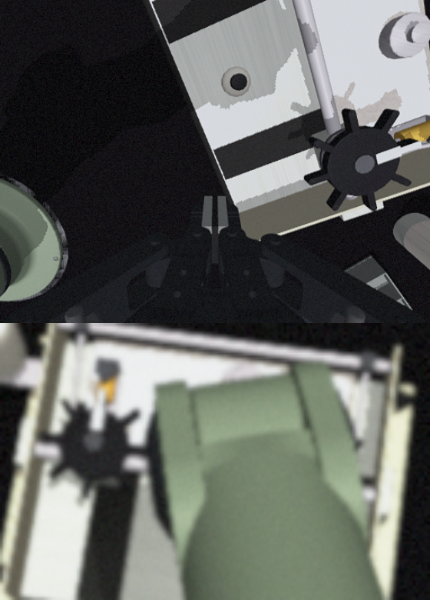

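The right wheel's line now lies at its pointer, from about (370,163) toward (420,140), and the wheel is seated in its click. The left wheel's line still stands at its pointer. The arm is clear, so I'll hand the job in.

```bash
python3 -c "
from h import *
print(bot.job_done())"
```

```text
the job is handed in; nothing more can be done
None
```

I flicked the right-hand wheel two clicks clockwise with the shut fingertips; its line now stands at its pointer, the other wheel is unmoved, and I handed the job in at about 7.5 s.

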